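# Pass a soap bar through the spring flap

### The job

Push the cream soap bar along the steel deck and through the orange spring flap so that it drops into the crate behind: swing the flap open with one finger and keep it held open while the other finger pushes the bar through, so that the fresh bar never pushes against the flap. Then draw the fingers out and let the flap swing fully shut. Only slide the bar, never pick it up, and leave the dark bar, the amber bottle and the wooden stamp where they stand.

Things in the scene. Friction and masses are not known exactly. Their poses are not given: they have to be found in the camera images.
- station: fixed packing station, a steel deck followed by a crate; position and yaw vary. Origin at table height, below the deck's far edge. Its x axis points along the pushing direction (deck towards crate), y to the left, z up. All mm given for other things as (x, y, z) are in this frame
- deck_edge (a point): point on the far edge of the flat steel deck, at (0, 0, 75) mm, same axes as the station. Deck top at z 75, x -170 to 0, y -110 to 90; 14 mm high side rails leave y -104 to 84 clear; no rail at the near end. At the far edge the deck stops and the bar drops into the crate; the flap stands just behind this edge
- crate_floor (a point): middle of the cork floor of the open-topped grey crate, at (100, -10, 5) mm; crate x 0 to 200, y -110 to 90, walls 5 mm thick up to z 75, level with the deck and below the flap
- stop_post (a point): top of the 10 mm square post beside the flap's free edge, at (6, -102, 128) mm
- flap (a joint): angle of the orange flap, rad: 0 = shut, standing across the end of the deck; grows as its free edge swings away from the deck, over the crate, up to 1.5. A spring shuts it when let go (about 0.05 N m when shut, 0.17 N m at 1.5 rad). Plate 5 mm thick, 163 mm wide from 5 to 168 mm from its upright hinge axis, 42 mm high, from z 80 to 122
- flap_hinge (a point): point on the flap's upright hinge axis, half-way up the flap; in the station's frame at (6, 80, 101) mm. Around it stands a fixed 10 mm round hinge post up to z 128. The point does not move; its axes turn with the flap
- flap_edge (a point): middle of the flap's free edge, 168 mm from the hinge axis; with the flap shut at (6, -88, 101) mm in the station's frame
- soap_center (a point): centre of the cream soap bar, 36 mm (own x, roughly along the pushing direction) by 66 mm (own y) by 26 mm high, about 65 g, lying flat on the deck, its far face 30 to 65 mm before the flap, turned up to 0.15 rad, its centre at y -15 to -35 mm, so that a finger can pass between it and the hinge side
- dark_bar: charcoal soap bar, 36 x 66 x 26 mm, lying on the table to the right of the station, to be left alone; origin at the centre of its underside
- oil_bottle: amber bottle, 44 mm in diameter, 100 mm high, standing on the table to the left of the station, to be left alone; origin at the centre of its underside
- stamp: turned wooden hand stamp, 40 mm in diameter, 70 mm high, standing on the table to the right of the station, to be left alone; origin at the centre of its underside
Things that resemble listed ones, but are neither listed nor needed, are in the scene too. There is more than one size of the part that bears soap_center; the job needs the largest.

How it is judged:
By the outcome, as a careful person would: the job done as asked, in the order asked, and still so for the second after the job is handed in, with the robot touching nothing.
It also fails if it takes over 35 s, if anything falls off the work surface, if the arm or the gripper's body presses on something with over 40 N, if the wrist force passes 120 N, or if a joint passes its speed limit or range.

### The arm

A 6-joint arm with a two-finger parallel gripper is mounted at the origin on the work surface. World frame = base frame: x ahead of the robot, y to its left, z up, the work surface at z = 0. Lengths are in m, angles in rad, forces in N, time in s.
With the tool pointing down it reaches from about 0.3 to 0.85 m from the base axis. Payload 4.2 kg.
Tool frame: the origin (TCP) lies midway between the tips of the shut fingers; the grasp point (between the pads) lies 19 mm behind it; z points along the fingers, y is the direction in which the jaws open and shut (so a half turn about z gives the same grasp; the last joint's range is limited). The gripper opens to 91 mm and grips with 3 to 60 N. Pads are 32 mm wide; open, the fingers measure 118 mm over their backs; the gripper's body (76 mm by 178 mm) begins 60 mm behind the grasp point.
Start: joints at [1.098, 0.32, 1.565, -0, 1.257, -0.02], TCP at [0.252, 0.517, 0.214] pointing down, gripper open.
Joint ranges: [-3.11, 3.11], [-0.84, 2.01], [0.21, 2.61], [-1.34, 4.49], [0.05, 2.63], [-2.56, 2.56]. Speed limits (rad/s): [2.57, 2.57, 3.14, 3.14, 3.14, 3.14].

### API

Orientations are given as a unit quaternion [x, y, z, w].
In Python, from cell import arm gives the robot as it stands.
- The arm moves only by the tool play_rows, never from a script. Its argument "rows" is text: rows parted by semicolons, each of 5 numbers parted by spaces: the shift along the tool's x, y, z in mm, then the turn about the tool's z in degrees, then the finger opening in mm, from 0 to 91.2. A call has exactly 5 rows; each row shifts and turns the commanded pose from where the row before left it, along the tool's axes as they then stand; what a row does not reach is not made up. A row lasts 1/8 s, in which the tool goes at most 62.5 mm and 10.7 degrees, less where a joint would pass 70% of its speed; a pose out of reach is approached as far as the arm can. A call is refused whole if a number of a shift passes 62.5 or a number of a turn 10.7, either way. A call with a gripper value outside its range is refused whole. The fingers move at their own pace and stop on an object; "grip_force" is the grip in N (left out, the last holds). Time passes only in rows, so rows that do not move let the fingers close, or fill a call up. It gives the time, the measured TCP pose, the force and the opening at its end, in the units of the state.
- arm.sense(): the state, without advancing time (a new reading comes with each control period).
- arm.capture(name): name is "side" or "top"; returns a dict with "frame" (384x512x3 uint8, blue, green, red), "mtx" (3x3 intrinsics, pixels), "world_to_cam" (4x4, takes a point from world to camera coordinates). Camera axes: x right, y down, z forward; pixel columns grow to the right and rows downward; lengths in m; the calibration is good to about 2 mm. A picture is of the moment at which its call begins. There is no depth.
- arm.hand_in(): hands the job in, once; it reports no verdict.
The state is a dict: "clock": time; "joints": joint angles; "dq": joint speeds; "joint_efforts": joint torques, N m; "ee_pos": TCP position; "ee_rot": TCP orientation; "contact_force": force on the tool from outside, world axes, zero at the start; "moment": the same for the moment, N m; "grip_width": opening from 0.0 (shut) to 1.0 (fully open).
Only numpy, scipy, OpenCV 4.12 (cv2) and the standard library are available. Lean on these libraries where they do the work, as an engineer would, in place of code of your own. Each camera call takes 0.05 s, during which the arm holds its last target.

## Working session

There is one attempt and no reset: what is moved stays moved. The work goes in short steps, Python scripts to look and compute and a tool call to move; the robot and the scene stay as the last step left them, time stands still between calls to the robot, and variables do not carry over. Pictures are saved under pics/ and viewed, and the job is handed in when it is done.

Besides the shell and the picture viewer there is one more tool, called after "Call:" as name(argument=value, ...), one argument or row to a line, values as JSON. play_rows: Moves the arm, as the interface text tells. Its arguments: {"type":"object","properties":{"rows":{"type":"string"},"grip_force":{"type":"number"}},"required":["rows"]}

```bash
mkdir -p pics; ls; python3 - <<'E'
from cell import arm
import cv2,json,numpy as np
s=arm.sense();print({k:np.round(v,3).tolist() for k,v in s.items()})
for n in("side","top"):
    c=arm.capture(n);cv2.imwrite(f"pics/{n}0.png",c["frame"]);np.savez(f"{n}0.npz",**c);print(n,c["mtx"].tolist(),np.round(c["world_to_cam"],4).tolist())
E
```

```text
pics
{'clock': 0.0, 'joints': [1.098, 0.32, 1.566, -0.0, 1.257, -0.02], 'dq': [-0.001, -0.001, -0.001, 0.0, 0.0, -0.0], 'joint_efforts': [0.0, -41.246, -23.197, 0.073, 0.046, -0.0], 'ee_pos': [0.251, 0.517, 0.213], 'ee_rot': [0.224, 0.974, -0.001, -0.0], 'contact_force': [-0.051, 0.099, -0.165], 'moment': [-0.011, 0.031, 0.028], 'grip_width': 0.999}
side [[359.1419472079272, 0.0, 252.2383024445504], [0.0, 359.1419472079272, 179.04665329096], [0.0, 0.0, 1.0]] [[0.973, -0.2307, -0.0071, -0.5654], [-0.1564, -0.6364, -0.7553, 0.178], [0.1698, 0.736, -0.6553, 0.9234], [0.0, 0.0, 0.0, 1.0]]
top [[406.7018038078695, 0.0, 255.4083220191466], [0.0, 406.7018038078695, 186.8601763895498], [0.0, 0.0, 1.0]] [[-0.0037, -1.0, -0.0003, 0.0048], [-0.9741, 0.0037, -0.2262, 0.591], [0.2262, -0.0005, -0.9741, 0.8657], [0.0, 0.0, 0.0, 1.0]]
```

View pics/side0.png

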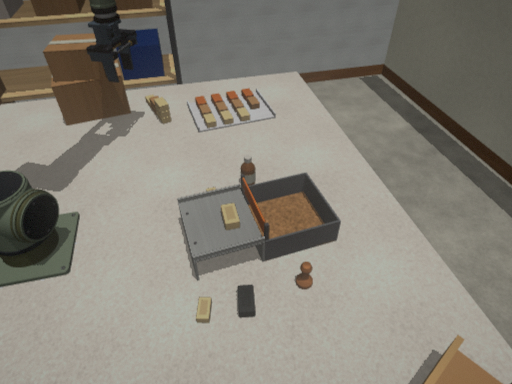

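View pics/top0.png

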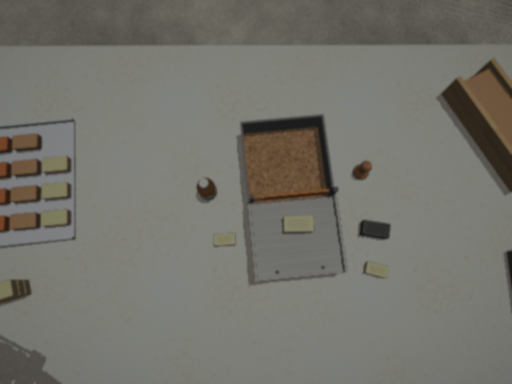

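Cream bars in the top view: one on the deck at (298,224), smaller ones on the table at (225,239) and (377,269), and others on the tray at (55,165–217) and the stack at (10,290). The deck bar fits, since it lies on the deck before the flap and is the largest. I'll confirm with an enlarged crop.

```bash
python3 - <<'E'
import cv2,numpy as np
t=np.load("top0.npz")["frame"];s=np.load("side0.npz")["frame"]
a=cv2.resize(t[105:290,205:400],None,fx=3,fy=3,interpolation=cv2.INTER_CUBIC);cv2.imwrite("pics/tc.png",a)
b=cv2.resize(s[170:280,165:345],None,fx=4.4,fy=4.4,interpolation=cv2.INTER_CUBIC);cv2.imwrite("pics/sc.png",b)
E
```

```text
(no output)
```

View pics/tc.png

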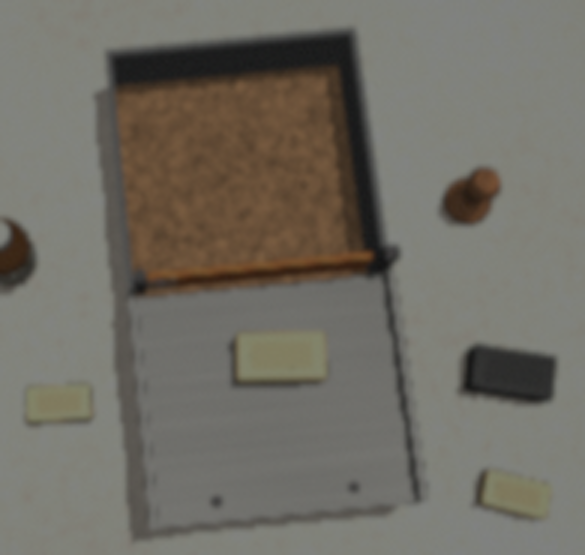

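View pics/sc.png

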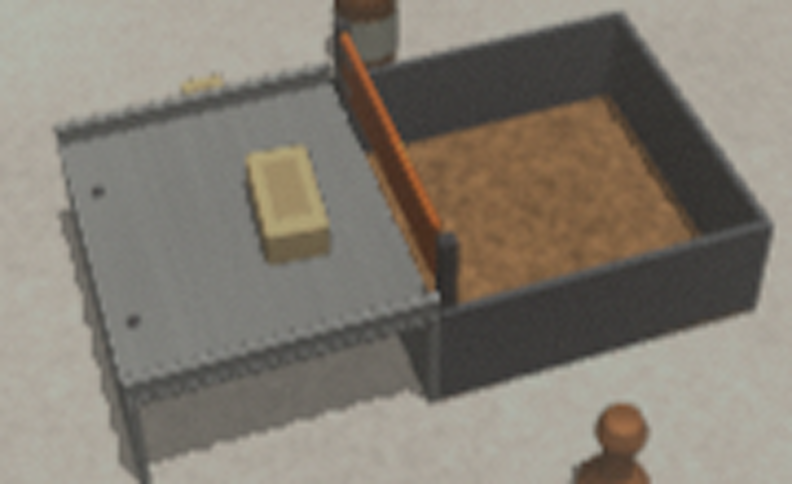

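```bash
cat > h.py <<'E'
import numpy as np,cv2
def ray(c,p):
    R=c["world_to_cam"][:3,:3];t=c["world_to_cam"][:3,3];o=-R.T@t
    d=R.T@np.linalg.inv(c["mtx"])@np.array([p[0],p[1],1.]);return o,d
def onz(c,p,z):
    o,d=ray(c,p);return o+d*(z-o[2])/d[2]
def proj(c,P):
    q=c["mtx"]@(c["world_to_cam"]@np.r_[P,1])[:3];return q[:2]/q[2]
def T(p): return (205+(p[0]+.5)/3-.5,105+(p[1]+.5)/3-.5)
def S(p): return (165+(p[0]+.5)/4.4-.5,170+(p[1]+.5)/4.4-.5)
E
python3 - <<'E'
from h import *
t=np.load("top0.npz");s=np.load("side0.npz")
st={'fl':(200,90,75),'fr':(200,-110,75),'post':(6,-102,128),'nl':(-170,90,89),'nr':(-170,-110,89),'hinge':(6,80,128)}
tp={'fl':(109,50),'fr':(354,31),'nl':(149,532),'nr':(424,499),'post':(392,252)}
sp={'fl':(623,14),'fr':(770,226),'post':(449,237),'nl':(58,130),'nr':(127,385)}
A=[];B=[]
for cam,pts,f in((t,tp,T),(s,sp,S)):
    for k,p in pts.items():
        A.append(st[k][:2]);B.append(onz(cam,f(p),st[k][2]/1000)[:2]*1000)
A=np.array(A,float);B=np.array(B)
a=A-A.mean(0);b=B-B.mean(0)
for sel,name in((slice(0,5),'top'),(slice(5,10),'side'),(slice(0,10),'all')):
    M,_=cv2.estimateAffinePartial2D(A[sel],B[sel],ransacReprojThreshold=20)
    sc=np.hypot(M[0,0],M[1,0]);yaw=np.arctan2(M[1,0],M[0,0])
    R=np.array([[np.cos(yaw),-np.sin(yaw)],[np.sin(yaw),np.cos(yaw)]])
    o=B[sel].mean(0)-R@A[sel].mean(0)
    print(name,"scale",sc,"yaw",yaw,"org",o);print(np.round(B[sel]-(A[sel]@R.T+o),1).tolist())
np.savez("st.npz",R=R,o=o,yaw=yaw)
# soap
for n,cam,zz in(("top",t,.101),("side",s,.101)):
    im=cam["frame"];h=cv2.cvtColor(im,cv2.COLOR_BGR2HSV)
    m=cv2.inRange(h,(18,50,80),(36,255,255))
    for c in cv2.findContours(m,cv2.RETR_EXTERNAL,cv2.CHAIN_APPROX_NONE)[0]:
        if cv2.contourArea(c)<40: continue
        c=c.reshape(-1,2).astype(np.float32)
        w=np.array([onz(cam,p,zz)[:2]*1000 for p in c]);q=(w-o)@R
        if abs(q[:,0].mean())>200 or abs(q[:,1].mean())>110: continue
        r=cv2.minAreaRect(q.astype(np.float32));print(n,c.mean(0),r, q.min(0),q.max(0))
E
```

```text
top scale 0.9912109083344561 yaw 0.08827419307242962 org [557.08816517 -67.85238186]
[[0.1, -3.4], [-2.2, 2.1], [-1.4, -1.2], [3.1, 2.0], [0.3, 0.5]]
side scale 0.9846074928930219 yaw 0.09675874375965515 org [559.0587599  -71.59867958]
[[-1.0, -2.5], [-3.5, 1.8], [-0.0, 1.4], [2.3, -3.4], [2.2, 2.8]]
all scale 0.9879003110747753 yaw 0.09250229015221774 org [558.07370431 -69.72506368]
[[-0.4, -2.3], [-3.6, 3.1], [-2.1, 1.5], [1.6, 4.5], [-1.1, 2.3], [-0.5, -3.5], [-2.1, 0.8], [1.4, -0.4], [2.9, -6.1], [3.7, 0.2]]
top [299.63794 224.47414] ((-58.1306266784668, -14.314743041992188), (65.42584228515625, 32.66549301147461), 84.48578643798828) [-77.25055515 -47.60349458] [-40.02867995  19.60863793]
side [229.76389 215.97223] ((-58.67262649536133, -26.301082611083984), (84.41471099853516, 37.42613983154297), 85.21665954589844) [-80.39772467 -68.43422395] [-37.78929057  16.5113045 ]
```

```bash
python3 - <<'E'
from h import *
t=np.load("top0.npz");s=np.load("side0.npz");st=np.load("st.npz");R,o=st["R"],st["o"]
t3=[(239,332),(326,331),(327,377),(239,378)]
s3=[(247,155),(302,147),(329,234),(267,248)]
for cam,pts,f in((t,t3,T),(s,s3,S)):
    q=np.array([(onz(cam,f(p),.101)[:2]*1000-o)@R for p in pts]);r=cv2.minAreaRect(q.astype(np.float32))
    print(np.round(q,1).tolist(),q.mean(0),r)
im=cv2.resize(t["frame"][205:250,265:345],None,fx=9,fy=9,interpolation=cv2.INTER_CUBIC);cv2.imwrite("pics/tsoap.png",im)
im=cv2.resize(s["frame"][195:240,210:260],None,fx=12,fy=12,interpolation=cv2.INTER_CUBIC);cv2.imwrite("pics/ssoap.png",im)
E
```

```text
[[-37.6, 13.2], [-42.9, -49.7], [-76.2, -46.2], [-70.8, 16.9]] [-56.87510999 -16.45514921] ((-56.86787414550781, -16.41064453125), (64.03230285644531, 33.41572952270508), 85.13776397705078)
[[-70.2, 15.5], [-38.9, 11.5], [-43.9, -56.9], [-78.1, -55.7]] [-57.7858104  -21.41510908] ((-57.19691467285156, -21.982295989990234), (71.60736083984375, 34.113922119140625), 83.69598388671875)
```

View pics/tsoap.png

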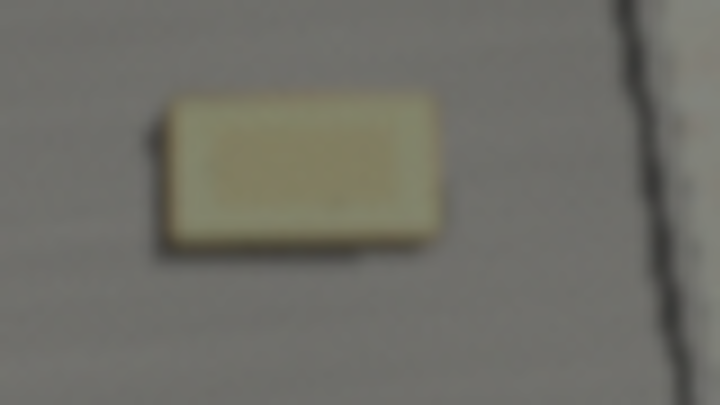

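View pics/ssoap.png

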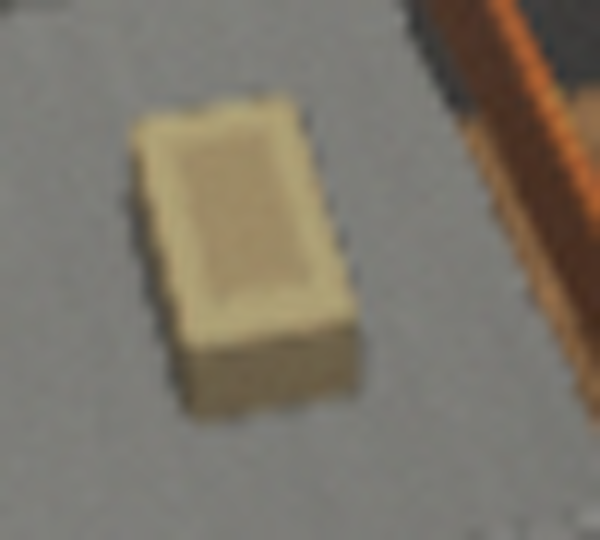

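The crop confirms the deck bar: its top face measures about 66 x 34 mm, so it is the largest. It is centred at about station (-57,-18) and turned about -0.1 rad. Next I compute the approach.

```bash
cat > go.py <<'E'
import sys
from h import *
from scipy.spatial.transform import Rotation as Ro
from cell import arm
st=np.load("st.npz");R,o,yaw=st["R"],st["o"],float(st["yaw"])
def show(C=None,z=None,psi=34):
    s=arm.sense();Q=Ro.from_quat(s["ee_rot"]).as_matrix();p=np.array(s["ee_pos"])*1000
    ang=np.degrees(np.arctan2(Q[1,1],Q[0,1])-yaw)
    c=(p[:2]-o)@R;u=np.array([np.cos(np.radians(ang)),np.sin(np.radians(ang))]);v=np.array([-u[1],u[0]])
    print("t",s["clock"],"st",c.round(1),"z",p[2].round(1),"psi",ang.round(2),"F",np.round(s["contact_force"],1),"w",round(s["grip_width"],3),"j",np.round(s["joints"],2))
    print(" A",(c+52.3*u).round(1),"B",(c-52.3*u).round(1),"Bcorner",(c-45.6*u-16*v).round(1),"Aleft",(c+59*u+16*v).round(1),"Afront",(c+59*u-16*v).round(1))
    if C is not None:
        w=np.r_[o+R@np.array(C),z]; print(" tool shift",(Q.T@(w-p)).round(1),"turn",round(ang-psi,2))
    print(" fwd station +x in tool:",(Q.T@np.r_[R@[1,0],0]).round(3)," left +y:",(Q.T@np.r_[R@[0,1],0]).round(3))
if __name__=="__main__":
    a=[float(x) for x in sys.argv[1:]]
    show(a[:2],a[2]) if a else show()
E
python3 go.py -68.5 20.7 200
```

```text
t 0.1 st [-251.3  612.2] z 213.2 psi 58.76 F [-0.3 -0.1 -0.2] w 1.0 j [ 1.1   0.32  1.57 -0.    1.26 -0.02]
 A [-224.1  656.9] B [-278.4  567.5] Bcorner [-261.2  564.9] Aleft [-234.3  671. ] Afront [-207.   654.4]
 tool shift [-463.  -410.9   13.8] turn 24.76
 fwd station +x in tool: [-0.855  0.519 -0.001]  left +y: [ 0.519  0.855 -0.001]
```

Call:
play_rows(
  rows="-38 -34 0 0 91; -38 -34 0 0 91; -38 -34 0 0 91; -38 -34 0 0 91; -38 -34 0 0 91",
)

```text
clock: 0.72
ee_pos: [0.3482, 0.2794, 0.2137]
ee_rot: [0.224, 0.975, -0.0, -0.0]
contact_force: [0.1, 0.3, -0.4]
grip_width: 0.996
```

Call:
play_rows(
  rows="-38 -34 0 0 91; -38 -34 0 0 91; -38 -34 0 0 91; -38 -34 0 0 91; -38 -34 0 0 91",
)

```text
clock: 1.35
ee_pos: [0.4448, 0.0435, 0.2138]
ee_rot: [0.225, 0.974, 0.0, -0.0]
contact_force: [-0.3, 0.4, 1.1]
grip_width: 0.999
```

Call:
play_rows(
  rows="-38 -34 0 0 91; -38 -34 0 0 91; 0 0 0 8 91; 0 0 0 8 91; 0 0 0 8.5 91",
)

```text
clock: 1.98
ee_pos: [0.4828, -0.0495, 0.2135]
ee_rot: [0.429, 0.904, -0.0, -0.001]
contact_force: [0.4, 0.2, -0.3]
grip_width: 0.995
```

```bash
python3 go.py -68.5 20.7 84
```

```text
t 1.975 st [-73.1  27. ] z 213.5 psi 33.94 F [ 0.4  0.2 -0.3] w 0.995 j [-0.13  0.18  1.76  0.    1.2  -0.81]
 A [-29.7  56.2] B [-116.5   -2.2] Bcorner [-102.   -11.7] Aleft [-33.1  73.3] Afront [-15.2  46.7]
 tool shift [ -7.9   0.4 129.4] turn -0.06
 fwd station +x in tool: [-0.558  0.83  -0.001]  left +y: [0.83  0.558 0.   ]
```

Call:
play_rows(
  rows="-8 0 10 0 91; 0 0 25 0 91; 0 0 25 0 91; 0 0 20 0 91; 0 0 10 0 91",
)

```text
clock: 2.6
ee_pos: [0.4875, -0.0556, 0.1222]
ee_rot: [0.425, 0.905, -0.0, -0.001]
contact_force: [0.2, 0.5, -0.1]
grip_width: 0.997
```

```bash
python3 - <<'E'
from go import *
show((-68.5,20.7),84)
for n,(y,x) in(("side",(160,150)),("top",(105,205))):
    c=arm.capture(n);cv2.imwrite(f"pics/{n}1.png",cv2.resize(c["frame"][y:y+185,x:x+200],None,fx=3,fy=3,interpolation=cv2.INTER_CUBIC))
E
```

```text
t 2.6 st [-69.   20.6] z 122.2 psi 34.37 F [ 0.2  0.5 -0.1] w 0.997 j [-0.14  0.27  1.89 -0.    0.98 -0.83]
 A [-25.8  50.1] B [-112.2   -8.9] Bcorner [-97.6 -18.3] Aleft [-29.3  67.1] Afront [-11.3  40.7]
 tool shift [-0.3  0.5 38.2] turn 0.37
 fwd station +x in tool: [-0.564  0.825 -0.003]  left +y: [0.825 0.564 0.001]
```

View pics/side1.png

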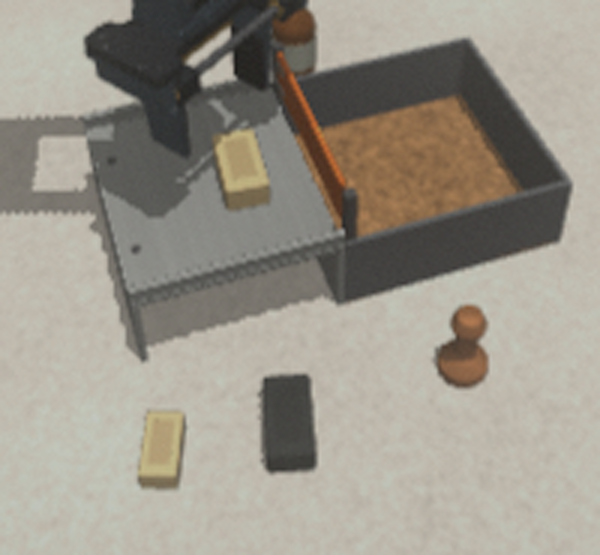

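View pics/top1.png

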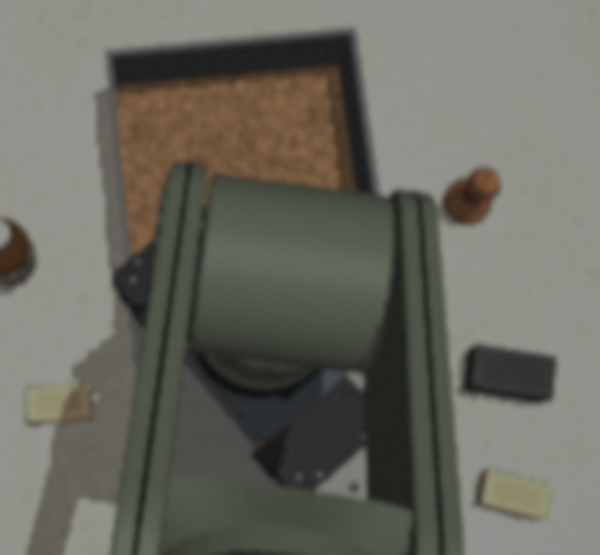

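The side view shows finger B's tip at crop (185,155), behind the bar at (240,165), and finger A clear of the hinge-side rail. The top view is blocked by the arm. Descending.

Call:
play_rows(
  rows="0 0 12 0 91; 0 0 12 0 91; 0 0 8 0 91; 0 0 6 0 91; 0 0 0 0 91",
)

```text
clock: 3.32
ee_pos: [0.488, -0.0554, 0.0855]
ee_rot: [0.426, 0.905, -0.0, -0.0]
contact_force: [-0.0, 0.3, -0.3]
grip_width: 1.0
```

```bash
python3 - <<'E'
from go import *
show((-68.5,20.7),84)
for n,(y,x) in(("side",(160,150)),):
    c=arm.capture(n);np.savez("s2.npz",**c);cv2.imwrite(f"pics/{n}2.png",cv2.resize(c["frame"][y:y+135,x:x+180],None,fx=4.4,fy=4.4,interpolation=cv2.INTER_CUBIC))
E
```

```text
t 3.325 st [-68.5  20.7] z 85.5 psi 34.26 F [-0.   0.3 -0.3] w 1.0 j [-0.14  0.31  1.94  0.    0.89 -0.83]
 A [-25.3  50.2] B [-111.7   -8.7] Bcorner [-97.2 -18.2] Aleft [-28.7  67.2] Afront [-10.7  40.7]
 tool shift [-0.  -0.   1.5] turn 0.26
 fwd station +x in tool: [-0.563  0.826 -0.001]  left +y: [0.826 0.563 0.   ]
```

View pics/side2.png

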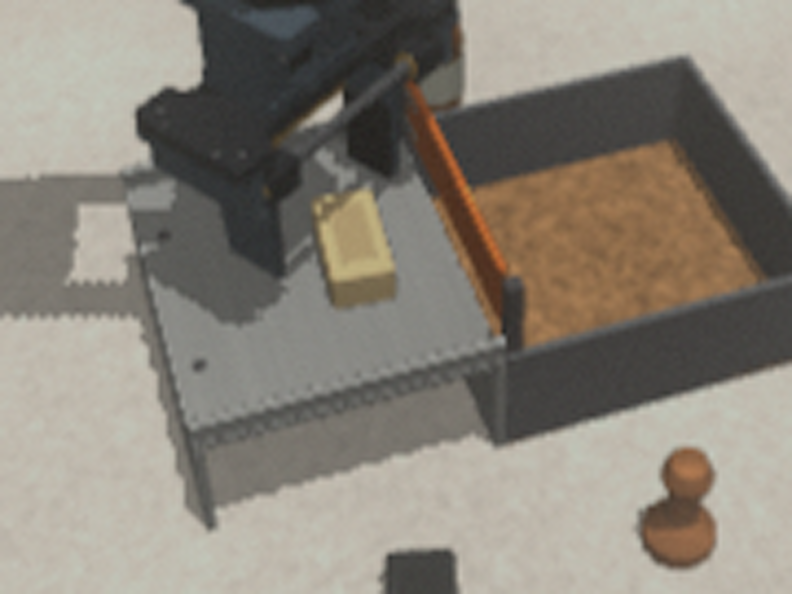

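```bash
python3 - <<'E'
from h import *
c=np.load("s2.npz");st=np.load("st.npz");R,o=st["R"],st["o"]
f=lambda p:(150+(p[0]+.5)/4.4-.5,160+(p[1]+.5)/4.4-.5)
for n,p,z in(("Bcorner",(283,276),.0855),("Atip",(397,178),.0855),("bar base near-right",(337,306),.075),("base far-right",(396,299),.075),("top nl",(314,200),.101),("top nr",(334,282),.101),("top fr",(394,270),.101),("top fl",(370,188),.101)):
    print(n,((onz(c,f(p),z)[:2]*1000-o)@R).round(1))
E
```

```text
Bcorner [-98.2 -21.8]
Atip [-16.   31.5]
bar base near-right [-74.  -43.5]
base far-right [-41.8 -49.2]
top nl [-69.9  14.5]
top nr [-75.7 -49. ]
top fr [-42.7 -51.2]
top fl [-37.2  13.4]
```

Call:
play_rows(
  rows="-3.4 5 1 0 91; -3.4 5 0 0 91; -3.4 5 0 0 91; -3.4 5 0 0 91; -3.4 5 0 0 91",
)

```text
clock: 4.0
ee_pos: [0.5176, -0.0525, 0.0847]
ee_rot: [0.426, 0.905, -0.0, -0.001]
contact_force: [-4.3, 1.3, 2.2]
grip_width: 0.997
```

```bash
cat > look.py <<'E'
from go import *
import glob
show()
n=len(glob.glob("s*.npz"))+1
c=arm.capture("side");np.savez(f"s{n}.npz",**c);f=f"pics/side{n}.png";cv2.imwrite(f,cv2.resize(c["frame"][160:295,150:330],None,fx=4.4,fy=4.4,interpolation=cv2.INTER_CUBIC));print(f)
E
python3 look.py
```

```text
t 4.0 st [-38.7  20.9] z 84.7 psi 34.26 F [-4.3  1.3  2.2] w 0.997 j [-0.12  0.36  1.87  0.    0.92 -0.81]
 A [ 4.6 50.4] B [-81.9  -8.5] Bcorner [-67.3 -18. ] Aleft [ 1.1 67.3] Afront [19.1 40.9]
 fwd station +x in tool: [-0.563  0.826 -0.002]  left +y: [0.826 0.563 0.001]
pics/side4.png
```

View pics/side4.png

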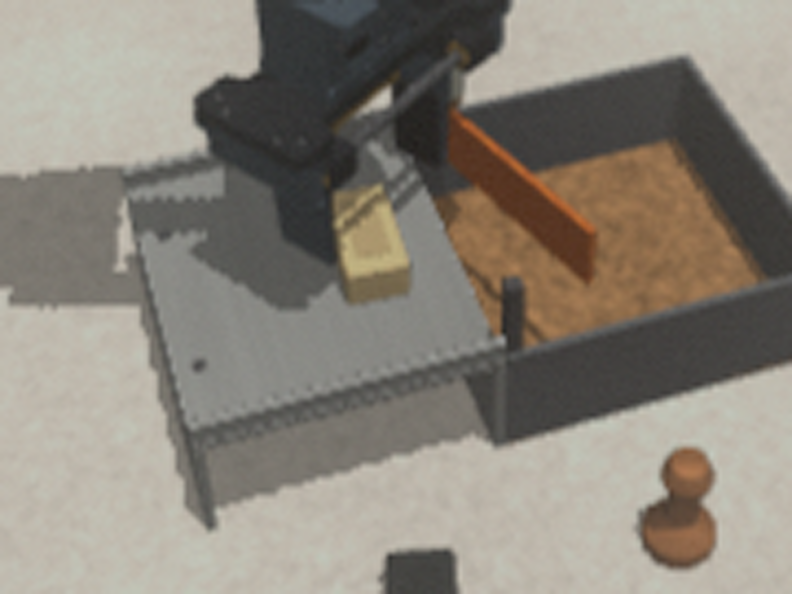

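The flap is part open (its edge is at (592,255)), well ahead of the bar. Finger B is touching the bar's near face at (335,245). Continuing.

Call:
play_rows(
  rows="-2.8 4.1 0 0 91; -2.8 4.1 0 0 91; -2.8 4.1 0 0 91; -2.8 4.1 0 0 91; -2.8 4.1 0 0 91",
)

```text
clock: 4.68
ee_pos: [0.5407, -0.0509, 0.0843]
ee_rot: [0.426, 0.905, -0.002, -0.002]
contact_force: [-7.8, -1.7, 2.0]
grip_width: 0.997
```

```bash
python3 look.py
```

```text
t 4.675 st [-15.6  20.4] z 84.3 psi 34.33 F [-7.8 -1.7  2. ] w 0.997 j [-0.11  0.39  1.82 -0.    0.94 -0.8 ]
 A [27.6 49.9] B [-58.8  -9.1] Bcorner [-44.2 -18.6] Aleft [24.1 66.9] Afront [42.1 40.4]
 fwd station +x in tool: [-0.564  0.826 -0.006]  left +y: [ 0.826  0.564 -0.   ]
pics/side5.png
```

View pics/side5.png

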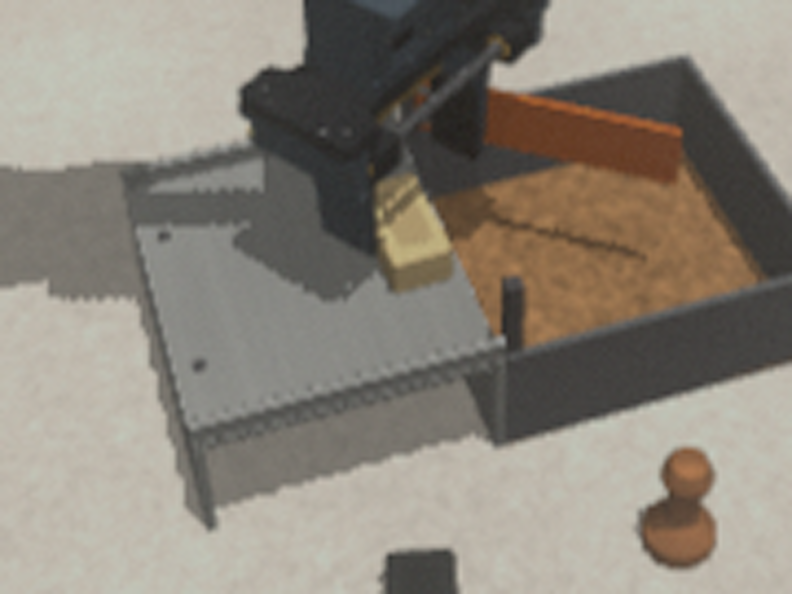

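Call:
play_rows(
  rows="-2.8 4.1 0 0 91; -2.8 4.1 0 0 91; -2.8 4.1 0 0 91; -2.8 4.1 0 0 91; -2.8 4.1 0 0 91",
)

```text
clock: 5.35
ee_pos: [0.5678, -0.0488, 0.0848]
ee_rot: [0.426, 0.905, -0.001, -0.0]
contact_force: [-3.5, -2.5, -0.4]
grip_width: 1.002
```

```bash
python3 look.py
```

```text
t 5.35 st [11.6 19.9] z 84.8 psi 34.27 F [-3.5 -2.5 -0.4] w 1.002 j [-0.11  0.42  1.76 -0.    0.96 -0.8 ]
 A [54.8 49.3] B [-31.6  -9.6] Bcorner [-17.1 -19. ] Aleft [51.4 66.3] Afront [69.4 39.9]
 fwd station +x in tool: [-0.563  0.826 -0.001]  left +y: [ 0.826  0.563 -0.001]
pics/side6.png
```

View pics/side6.png

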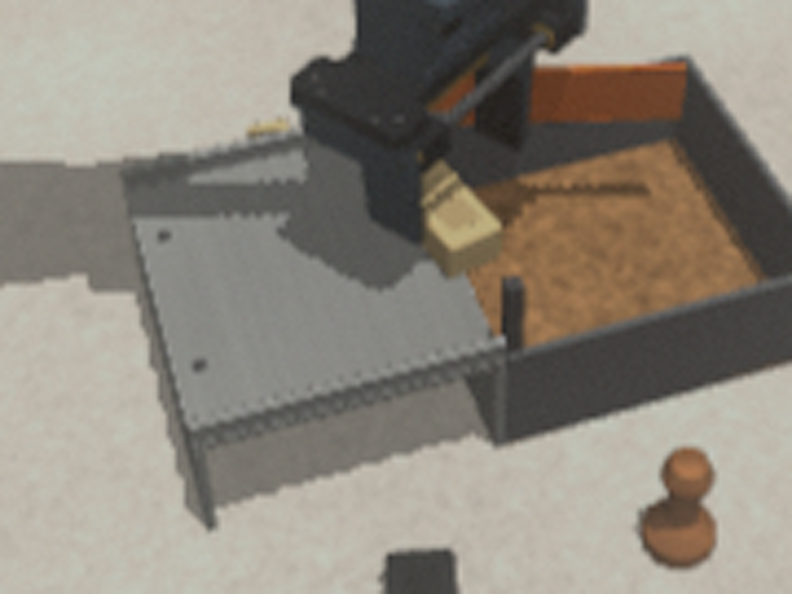

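Call:
play_rows(
  rows="-0.5 5 0 0 91; -1.5 5 0 0 91; -2.5 3.7 0 0 91; -2.5 3.7 0 0 91; 0 0 0 0 91",
)

```text
clock: 6.02
ee_pos: [0.5867, -0.0424, 0.085]
ee_rot: [0.426, 0.905, 0.0, 0.001]
contact_force: [0.2, -2.9, -0.2]
grip_width: 1.004
```

```bash
python3 look.py
```

```text
t 6.025 st [31.1 24.6] z 85.0 psi 34.25 F [ 0.2 -2.9 -0.2] w 1.004 j [-0.09  0.45  1.72  0.    0.98 -0.78]
 A [74.3 54. ] B [-12.2  -4.9] Bcorner [  2.4 -14.3] Aleft [70.8 71. ] Afront [88.8 44.5]
 fwd station +x in tool: [-0.563  0.827  0.002]  left +y: [ 0.827  0.563 -0.   ]
pics/side7.png
```

View pics/side7.png

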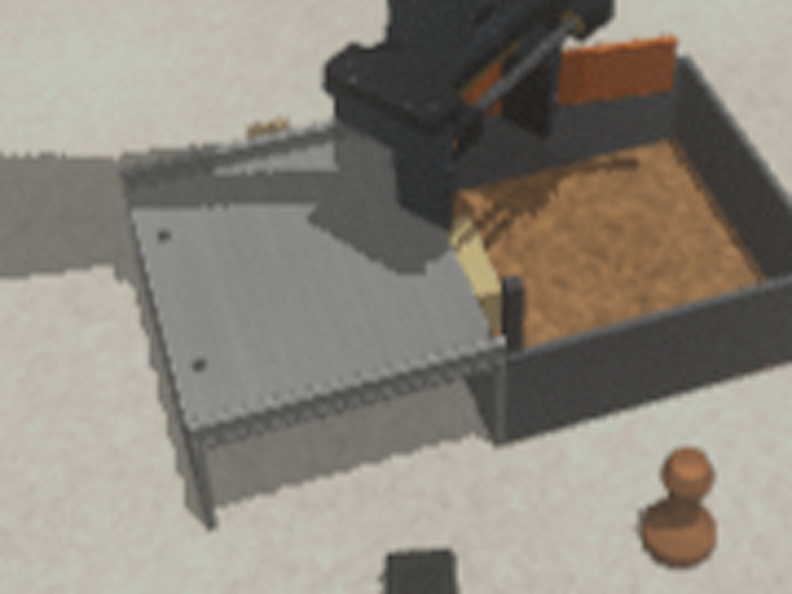

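Call:
play_rows(
  rows="0 0 0 0 91; 0 0 0 0 91; 0 0 0 0 91; 0 0 0 0 91; 0 0 0 0 91",
)

```text
clock: 6.7
ee_pos: [0.586, -0.0425, 0.0852]
ee_rot: [0.426, 0.905, 0.0, 0.0]
contact_force: [1.0, -2.8, 1.3]
grip_width: 0.995
```

```bash
python3 - <<'E'
from go import *
show();c=arm.capture("side");np.savez("s8.npz",**c);cv2.imwrite("pics/side8.png",cv2.resize(c["frame"][190:260,220:300],None,fx=8,fy=8,interpolation=cv2.INTER_CUBIC))
c=arm.capture("top");cv2.imwrite("pics/top8.png",cv2.resize(c["frame"][105:290,205:400],None,fx=3,fy=3,interpolation=cv2.INTER_CUBIC))
E
```

```text
t 6.7 st [30.3 24.5] z 85.2 psi 34.25 F [ 1.  -2.8  1.3] w 0.995 j [-0.09  0.45  1.72  0.    0.98 -0.78]
 A [73.5 54. ] B [-12.9  -4.9] Bcorner [  1.6 -14.3] Aleft [70.1 71. ] Afront [88.1 44.5]
 fwd station +x in tool: [-0.563  0.827  0.001]  left +y: [ 0.827  0.563 -0.   ]
```

View pics/side8.png

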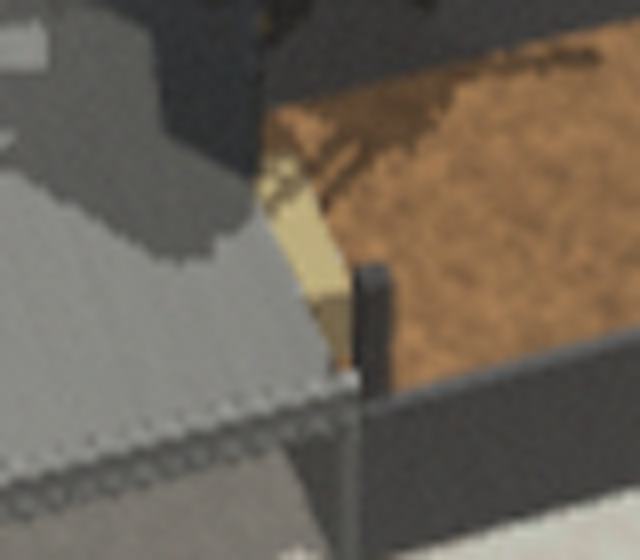

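View pics/top8.png

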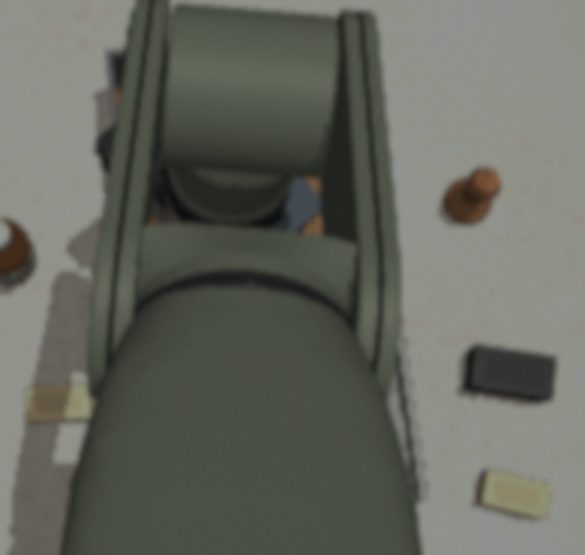

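```bash
python3 - <<'E'
from h import *
c=np.load("s8.npz");st=np.load("st.npz");R,o=st["R"],st["o"]
f=lambda p:(220+(p[0]+.5)/8-.5,190+(p[1]+.5)/8-.5)
for z in(.031,.041,.071,.09):
  print(z,[((onz(c,f(p),z)[:2]*1000-o)@R).round(0).tolist() for p in((350,295),(318,303),(290,155))])
E
```

```text
0.031 [[28.0, -28.0], [17.0, -28.0], [30.0, 38.0]]
0.041 [[25.0, -36.0], [14.0, -36.0], [27.0, 29.0]]
0.071 [[15.0, -61.0], [5.0, -61.0], [17.0, 1.0]]
0.09 [[9.0, -77.0], [-1.0, -77.0], [11.0, -16.0]]
```

The bar has dropped and lies on the crate floor. Its top edge, cast at z 31–41, spans 66 mm in y at station x 14–28, so it is well below the flap. Now I draw back so the flap follows finger A shut.

Call:
play_rows(
  rows="-2 -1.4 0 0 91; 2.4 -8 0 0 91; 4.5 -6.6 0 0 91; 4.5 -6.6 0 0 91; 4.5 -6.6 0 0 91",
)

```text
clock: 7.42
ee_pos: [0.5535, -0.0506, 0.085]
ee_rot: [0.426, 0.905, -0.0, 0.0]
contact_force: [1.5, -4.5, 0.7]
grip_width: 0.998
```

Call:
play_rows(
  rows="4.5 -6.6 0 0 91; 4.5 -6.6 0 0 91; 4.5 -6.6 0 0 91; 4.5 -6.6 0 0 91; 4.5 -6.6 0 0 91",
)

```text
clock: 8.05
ee_pos: [0.5133, -0.0535, 0.0847]
ee_rot: [0.426, 0.905, 0.0, -0.001]
contact_force: [-0.2, -1.5, 0.8]
grip_width: 0.998
```

```bash
python3 go.py
```

```text
t 8.05 st [-43.1  20.2] z 84.7 psi 34.27 F [-0.2 -1.5  0.8] w 0.998 j [-0.13  0.35  1.88  0.    0.91 -0.82]
 A [ 0.1 49.7] B [-86.3  -9.2] Bcorner [-71.8 -18.7] Aleft [-3.3 66.7] Afront [14.7 40.2]
 fwd station +x in tool: [-0.563  0.826 -0.001]  left +y: [0.826 0.563 0.001]
```

Call:
play_rows(
  rows="4.5 -6.6 0 0 91; 4.5 -6.6 0 0 91; 4.5 -6.6 0 0 91; 4.5 -6.6 0 0 91; 0 0 0 0 91",
)

```text
clock: 8.68
ee_pos: [0.4821, -0.0569, 0.085]
ee_rot: [0.426, 0.905, 0.0, -0.0]
contact_force: [1.3, 0.2, -0.3]
grip_width: 0.997
```

Call:
play_rows(
  rows="0 0 -20 0 91; 0 0 -40 0 91; 0 0 -50 0 91; 0 0 -40 0 91; 0 0 0 0 91",
)

```text
clock: 9.3
ee_pos: [0.485, -0.0572, 0.2383]
ee_rot: [0.426, 0.905, 0.001, 0.004]
contact_force: [-0.2, -0.6, 0.1]
grip_width: 1.001
```

Call:
play_rows(
  rows="45 40 0 0 91; 45 40 0 0 91; 45 40 0 0 91; 45 40 0 0 91; 45 40 0 0 91",
)

```text
clock: 9.93
ee_pos: [0.4931, 0.2457, 0.2336]
ee_rot: [0.426, 0.905, -0.001, -0.0]
contact_force: [0.3, 0.0, -0.1]
grip_width: 0.998
```

```bash
python3 - <<'E'
from go import *
show();c=arm.capture("side");np.savez("s9.npz",**c);cv2.imwrite("pics/side9.png",cv2.resize(c["frame"][160:320,150:340],None,fx=3.6,fy=3.6,interpolation=cv2.INTER_CUBIC))
c=arm.capture("top");np.savez("t9.npz",**c);cv2.imwrite("pics/top9.png",cv2.resize(c["frame"][105:290,205:400],None,fx=3,fy=3,interpolation=cv2.INTER_CUBIC))
E
```

```text
t 9.925 st [-35.6 320.1] z 233.6 psi 34.27 F [ 0.3  0.  -0.1] w 0.998 j [ 0.44  0.27  1.58 -0.    1.29 -0.25]
 A [  7.6 349.6] B [-78.8 290.7] Bcorner [-64.3 281.2] Aleft [  4.2 366.6] Afront [ 22.2 340.1]
 fwd station +x in tool: [-0.563  0.826 -0.002]  left +y: [ 0.826  0.563 -0.001]
```

View pics/side9.png

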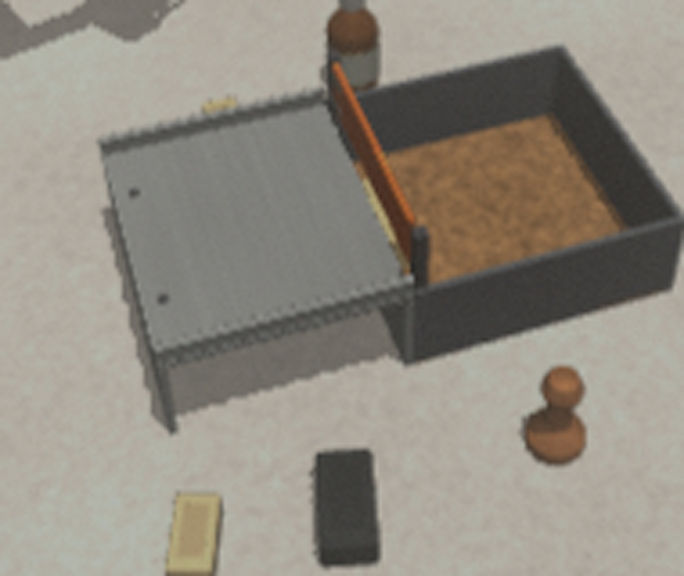

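View pics/top9.png

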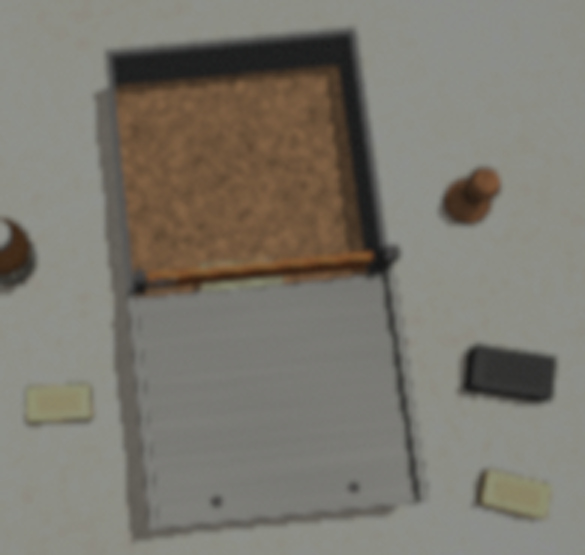

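```bash
python3 - <<'E'
from h import *
st=np.load("st.npz");R,o=st["R"],st["o"];c=np.load("t9.npz")
for z in(.031,.041,.075,.09):
  print(z,[((onz(c,T(p),z)[:2]*1000-o)@R).round(0).tolist() for p in((199,288),(286,281))])
a=np.load("t9.npz")["frame"];b=np.load("top0.npz")["frame"]
for n,(x,y,w,h) in dict(flap=(245,183,95,20),dark=(355,215,40,28),stamp=(350,155,30,28),bottle=(192,170,28,32)).items():
  print(n,np.abs(a[y:y+h,x:x+w].astype(int)-b[y:y+h,x:x+w]).mean().round(2))
for k,f in(("t0","top0.npz"),("t9","t9.npz"),("s0","side0.npz"),("s9","s9.npz")):
  h=cv2.cvtColor(np.load(f)["frame"],cv2.COLOR_BGR2HSV);m=cv2.inRange(h,(5,190,90),(14,255,255));x,y=(240,180) if k[0]=="t" else (235,170)
  p=cv2.findNonZero(m[y:y+70,x:x+100]);print(k,cv2.boundingRect(p),len(p))
cv2.imwrite("pics/z9.png",cv2.resize(np.load("s9.npz")["frame"][175:240,235:275],None,fx=9,fy=9,interpolation=cv2.INTER_CUBIC))
E
```

```text
0.031 [[11.0, 35.0], [10.0, -34.0]]
0.041 [[9.0, 35.0], [8.0, -33.0]]
0.075 [[3.0, 37.0], [2.0, -29.0]]
0.09 [[-0.0, 38.0], [-1.0, -27.0]]
flap 9.23
dark 8.44
stamp 9.71
bottle 9.32Traceback (most recent call last):
  File "<stdin>", line 10, in <module>
TypeError: object of type 'NoneType' has no len()
```

```bash
python3 - <<'E'
import numpy as np,cv2
for A,B,d in(("top0.npz","t9.npz",dict(flap=(245,187,95,12),dark=(355,215,40,28),stamp=(350,155,30,28),bottle=(192,170,28,32))),("side0.npz","s9.npz",dict(flap=(240,178,30,45),flapfree=(250,205,25,30),stamp=(290,258,28,32),dark=(232,282,28,38)))):
  a=np.load(A)["frame"];b=np.load(B)["frame"]
  for n,(x,y,w,h) in d.items():
    t=a[y:y+h,x:x+w];s=b[y-5:y+h+5,x-5:x+w+5]
    r=cv2.minMaxLoc(cv2.matchTemplate(s,t,cv2.TM_CCOEFF_NORMED));print(A,n,"shift",r[3][0]-5,r[3][1]-5,"corr",round(r[1],3))
cv2.imwrite("pics/z9.png",np.hstack([cv2.resize(np.load(f)["frame"][175:240,235:275],None,fx=9,fy=9,interpolation=cv2.INTER_CUBIC) for f in("side0.npz","s9.npz")]))
E
```

```text
top0.npz flap shift 0 0 corr 0.97
top0.npz dark shift 0 0 corr 1.0
top0.npz stamp shift 0 0 corr 1.0
top0.npz bottle shift 0 0 corr 1.0
side0.npz flap shift 0 0 corr 0.98
side0.npz flapfree shift 0 0 corr 0.937
side0.npz stamp shift 0 0 corr 0.999
side0.npz dark shift 0 0 corr 0.999
```

View pics/z9.png

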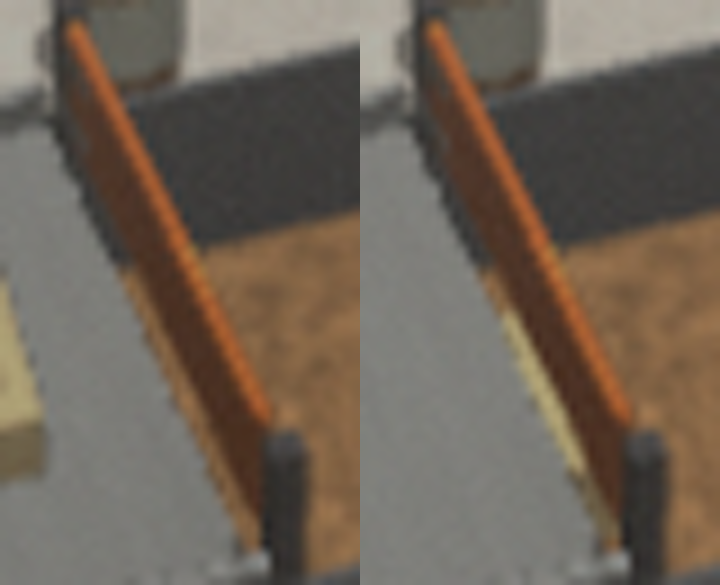

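Before (left) and after (right), the flap sits in the same shut position. The bar shows below it, inside the crate. Handing in.

```bash
python3 -c "
from cell import arm
print(arm.hand_in())"
```

```text
the job is handed in; nothing more can be done
None
```

The cream bar is in the crate and the flap is shut. I handed the job in at about 10 s of robot time. One finger swung the flap open and held it while the other slid the bar along the deck until it dropped. I then drew both fingers back and lifted clear.

- **Bar:** in the side and top views together, its top lies about 35 mm above the table, so it rests on the crate floor next to the deck-side wall. It turned by roughly 0.2–0.3 rad during the push. In the pictures taken during the push, the flap stayed well ahead of the bar.
- **Flap:** its position shows no pixel shift from the start in either view, so it is fully shut.
- **Other things:** the dark bar and the stamp show no shift in either view. I compared the amber bottle only in the top view, where it also shows none.
- **Forces:** the contact forces I read stayed below 10 N.
- **Disagreements:** the two cameras differed by about 4–5 mm in y, both on where the station stands and on where the bar lay. I averaged them. One check script stopped on an empty colour mask, and the image matching for flap, bars, stamp and bottle replaced it.

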